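# Push the drip tray home under the drinks dispenser

## Task

Slide the drinks dispenser's steel drip tray across the counter and in between the dispenser's two low front feet, pushing it fully home against the rear bar so that it lies square under the tap. Push it along flat on the counter, never lifting or tipping it, and leave the tumbler, the bowl and the pepper mill where they stand.

Things in the scene. Friction and masses are not known exactly. Their poses are not given: they have to be found in the camera images.
- drip_tray: Loose flat steel drip tray: closed block 180 mm long (own x), 140 wide (own y), 26 high, upright sides, corners of 12 mm radius, slotted grille flush in its top (slots run lengthwise). About 0.5 kg, too wide to grip; slides with dry friction. Origin: centre of its underside. Own +x points roughly to the dispenser at the start, up to 40 degrees off; both ends are alike; it goes in lengthwise.
- dispenser: Fixed steel drinks dispenser, clear empty tank, 540 mm tall. Origin: on the counter, mid front face of the rear bar, midway between the front feet. Own -x is its front; own x runs along the middle of the lane. Pedestal and tank: radius 90 mm about x = 108 mm, y = 0, behind the bar. Rear bar 30 mm high, its front face at x = 0. Overall 201 mm wide at the feet.
- lane_mouth (a point): Middle of the lane's open end on the counter, between the tips of the two front feet: 168 mm in front of the rear bar (dispenser x = -168 mm, y = 0). The feet are straight, 30 mm high, 28 wide, with rounded noses of 14 mm radius; inner faces at dispenser y = +72.5 and -72.5 mm, so the lane is 145 mm wide and the tray has 2.5 mm each side.
- tray_home (a point): Where the tray's origin lies when it is home (on the counter, dispenser x = -90 mm, y = 0): its inner end then meets the rear bar and 12 mm of its outer end still stands out in front of the foot noses. Axes as the dispenser's.
- tap_spout (a point): Lower end of the tap's spout, 182 mm above the counter and 55 mm in front of the rear bar, over the lane. Tap body 26 mm across, with a black lever up to 305 mm high that leans 12 mm forward.
- tumbler: Green glass tumbler, 72 mm across, 105 mm high, standing beside the dispenser's far foot; origin at the centre of its underside. Bystander.
- bowl: White ceramic bowl, 110 mm across, 50 mm high, standing beside the dispenser's foot nearer the robot; origin at the centre of its underside. Bystander.
- pepper_mill: Pale wooden pepper mill, 56 mm across, 188 mm high, standing about 55 mm outside the nose of the dispenser's far foot; origin at the centre of its underside. Bystander.
Things that resemble listed ones, but are neither listed nor needed, are in the scene too. What is meant by the drip_tray is not purple, and is the larger of those in its own colour.

How it is judged:
By the outcome, as a careful person would: the job done as asked, in the order asked, and still so for the second after the job is handed in, with the robot touching nothing.
It also fails if it takes over 61 s, if anything falls off the work surface, if the arm or the gripper's body presses on something with over 40 N, if the wrist force passes 120 N, or if a joint passes its speed limit or range.

## Robot

A 7-joint arm with a two-finger parallel gripper is mounted at the origin on the work surface. World frame = base frame: x ahead of the robot, y to its left, z up, the work surface at z = 0. Lengths are in m, angles in rad, forces in N, time in s.
With the tool pointing down it reaches from about 0.4 to 0.85 m from the base axis. Payload 10.4 kg.
Tool frame: the origin (TCP) lies between the finger pads; the fingertips stand 11 mm ahead of it and the grasp point (between the pads) lies 8 mm behind it (tip_reach is the distance from the TCP to the fingertips, in m); z points along the fingers, y is the line along which they close (so a half turn about z gives the same grasp; the last joint's range is limited). The gripper opens to 85 mm and grips with 20 to 120 N. Pads are 22 mm wide; open, the fingers measure 114 mm over their backs; the gripper's body (76 mm by 85 mm) begins 54 mm behind the grasp point. The pads swing forward as they close: fully open they stand 13 mm farther back than shut.
Start: joints at [1.312, 0.332, -0.065, 1.46, 0.022, 1.35, -0.088], TCP at [0.146, -0.608, 0.242] pointing down, gripper open.
Joint ranges: [-2.6, 2.6], [-0.5, 2.12], [-1.47, 1.34], [0.16, 2.42], [-1.27, 4.41], [0.06, 2.06], [-2.6, 2.6]. Speed limits (rad/s): [2.22, 2.22, 2.79, 2.79, 3.14, 3.14, 3.14].

## Interface

Orientations are given as a unit quaternion [x, y, z, w].
In Python, from workcell import * gives the robot as it stands.
- The arm moves only by the shell command python3 -m inch 'ROWS' [OPENING] [FORCE]. ROWS is JSON, a list of rows, each an object with "slide": the shift along the world's x, y, z in m, a list of three; "yaw": the turn about the world's z in rad. A call has 1 to 20 rows; each row is the pose to reach, as a shift and turn from the pose commanded when the call began; what a row does not reach only later rows make up. A row lasts 1/12 s, in which the tool goes at most 41.7 mm and 7.16 degrees, less where a joint would pass 70% of its speed; a pose out of reach is approached as far as the arm can. A call with a gripper value outside its range is refused whole. OPENING is the closure in counts, from 0 (fully open) to 255 (shut), set as the call begins (- or left out, the last holds). The fingers move at their own pace and stop on an object; FORCE is the grip in N (left out, the last holds). Time passes only in rows, so rows that repeat a pose let the fingers close. It gives the time, the measured TCP pose, the force, the opening and the grip force at its end, in the units of the state.
- get_obs(): the state, without advancing time (a new reading comes with each control period).
- camera(name): name is "scene" or "top"; returns a dict with "frame" (480x640x3 uint8, red, green, blue), "fx", "fy", "cx", "cy" (pixels), "extrinsics" (4x4, takes a point from world to camera coordinates). Camera axes: x right, y down, z forward; pixel columns grow to the right and rows downward; lengths in m; the calibration is good to about 2 mm. A picture is of the moment at which its call begins. There is no depth.
- hand_in(): hands the job in; it is judged then, once.
The state is a dict: "clock": time; "joint_pos": joint angles; "joint_velocities": joint speeds; "tau": joint torques, N m; "position": TCP position; "ee_rot": TCP orientation; "ft_force": force on the tool from outside, world axes, zero at the start; "torque": the same for the moment, N m; "grip_width": opening from 0.0 (shut) to 1.0 (fully open); "grasp_force": force on a finger pad.
Only numpy, scipy, OpenCV 4.12 (cv2) and the standard library are available. Lean on these libraries where they do the work, as an engineer would, in place of code of your own. Each camera call takes 0.05 s, during which the arm holds its last target. There are 200 camera calls.

## Working session

There is one attempt and no reset: what is moved stays moved. The work goes in short steps, Python scripts to look and compute and a shell command to move; the robot and the scene stay as the last step left them, time stands still between calls to the robot, and variables do not carry over. Pictures are saved under pics/ and viewed, at most 10 in all, crops included, and the job is handed in when it is done.

```bash
mkdir -p pics; ls
cat > h.py <<'E'
import numpy as np, cv2
from workcell import *
def snap(n,f):
    c=camera(n); cv2.imwrite(f'pics/{f}.png',c['frame'][:,:,::-1]); np.savez(f'{f}.npz',**c); return c
def ray(c,u,v,z):
    E=np.array(c['extrinsics']);R=E[:3,:3];t=E[:3,3];o=-R.T@t
    d=R.T@np.array([(u-c['cx'])/c['fx'],(v-c['cy'])/c['fy'],1]); return o+d*(z-o[2])/d[2]
def proj(c,p):
    q=np.array(c['extrinsics'])@np.append(p,1); return (q[0]/q[2]*c['fx']+c['cx'],q[1]/q[2]*c['fy']+c['cy'])
E
python3 - <<'E'
from h import *
for n in('top','scene'):
    c=snap(n,n+'0'); E=np.array(c['extrinsics']); print(n,c['fx'],-E[:3,:3].T@E[:3,3])
o=get_obs();print(o['position'],o['ee_rot'],o['grip_width'],o['clock'])
E
```

```text
pics
top 591.7323329191823 [ 0.37206909 -0.05663133  1.37754788]
scene 470.07778707647975 [1.33739945 0.08884042 0.67777792]
[ 0.1459523  -0.60740637  0.24162237] [ 9.93054528e-01  1.17653414e-01 -9.51779465e-05 -6.07933003e-04] 0.999841498975387 0.1
```

View pics/top0.png

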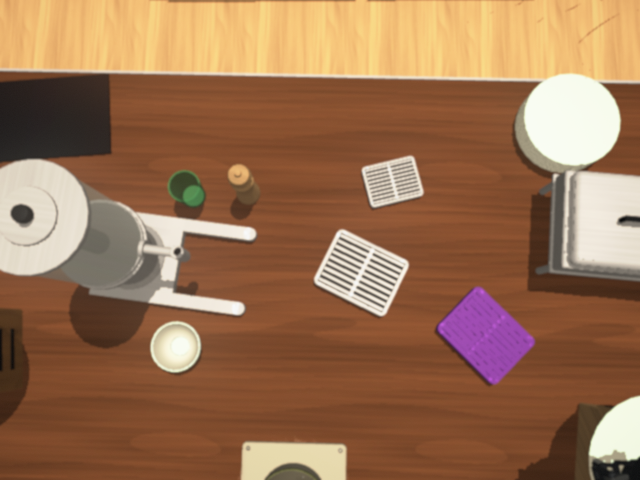

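View pics/scene0.png

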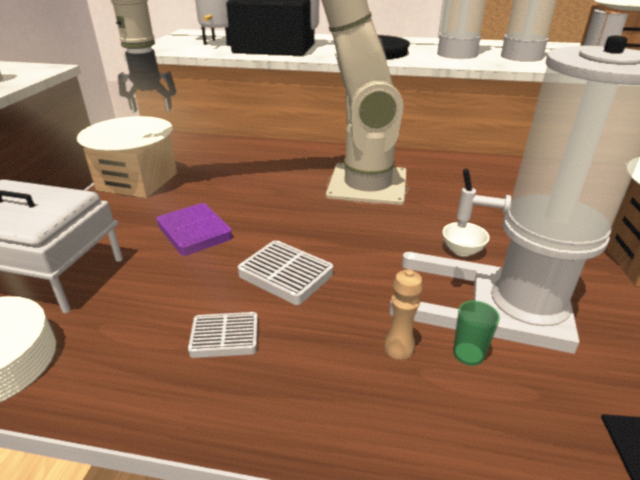

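Top view: there are three tray-like things, at (361,272) steel large, (392,182) steel small and (486,335) purple. The one at (361,272) fits, being steel and the larger of the two. The dispenser's foot noses are at about (250,234) and (238,308), and the mill, tumbler and bowl are at (243,185), (186,190) and (176,347). I'll enlarge to confirm and measure.

Run:
```python
import cv2
im=cv2.imread('pics/top0.png')
cv2.imwrite('pics/c1.png',cv2.resize(im[160:340,150:420],None,fx=2.96,fy=2.96,interpolation=cv2.INTER_CUBIC)); print(cv2.imread('pics/c1.png').shape)
```

```text
(533, 799, 3)
```

View pics/c1.png

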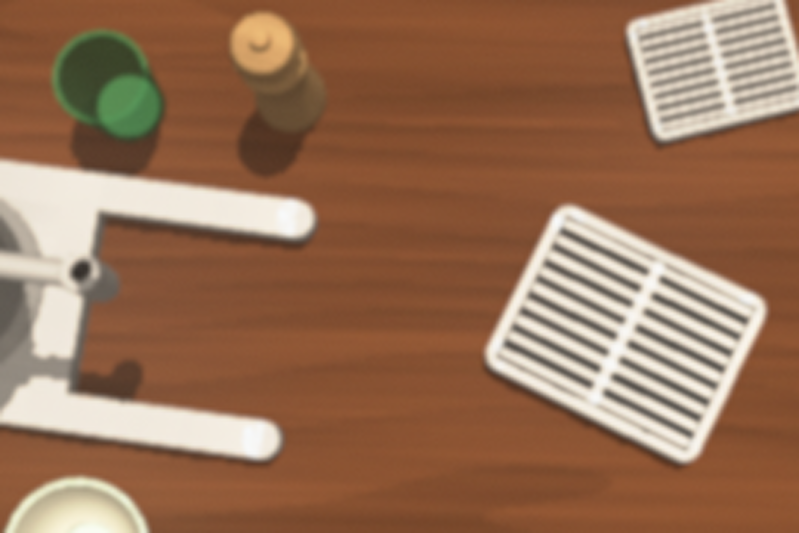

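The crop confirms the large steel tray, with crop corners at about (565,205), (768,305), (693,462) and (487,358). The foot noses are at crop (315,220) and (281,441).

```bash
cat >> h.py <<'E'
def wpts(c,m,z):
    ys,xs=np.nonzero(m); return np.array([ray(c,u,v,z)[:2] for u,v in zip(xs,ys)])
def brightmask(c,x0,x1,y0,y1,th=150):
    g=c['frame'].min(axis=2); m=np.zeros(g.shape,np.uint8); m[y0:y1,x0:x1]=g[y0:y1,x0:x1]>th; return m
def rect(P):  # min area rect in mm
    (cx,cy),(w,h),a=cv2.minAreaRect((P*1000).astype(np.float32)); return cx,cy,w,h,a
def tray(c,x0,x1,y0,y1,th=120):
    m=brightmask(c,x0,x1,y0,y1,th); n,l,s,_=cv2.connectedComponentsWithStats(m); k=1+s[1:,4].argmax()
    return rect(wpts(c,l==k,.026))
E
python3 - <<'E'
from h import *
c=dict(np.load('top0.npz'))
print('tray',tray(c,305,420,222,325))
m=brightmask(c,192,270,215,325); n,l,s,_=cv2.connectedComponentsWithStats(m)
for k in range(1,n):
    if s[k,4]<200: continue
    P=wpts(c,l==k,.03); print(s[k],rect(P))
    d,u=np.linalg.eigh(np.cov(P.T)); print('axis',np.degrees(np.arctan2(*u[::-1,1])),P.mean(0))
    t=-P[:,1]  # nose tip = min y
    a=u[:,1]*(-np.sign(u[1,1])); print('tip',P.mean(0)+a*((P-P.mean(0))@a).max())
f=lambda x,y,z:ray(c,150+x/2.96,160+y/2.96,z)[:2].round(4)
print('bar',f(100,212,.03),f(68,392,.03),'tips',f(315,220,.03),f(281,441,.03))
print('traycorn',[f(*p,.026) for p in((565,205),(768,305),(693,462),(487,358))])
print('mill',f(262,43,.188),'tumb',f(100,77,.105), 'spout',f(82,270,.182))
E
```

```text
tray (501.69677734375, -142.15652465820312, 183.9486541748047, 143.0664825439453, 64.90336608886719)
[192 220  64  20 800] (590.604736328125, 177.9530029296875, 149.99127197265625, 29.42965316772461, 83.59790802001953)
axis 83.37804716838919 [0.59069299 0.17849213]
tip [0.58198091 0.10344766]
[192 296  53  19 670] (417.23980712890625, 182.55743408203125, 121.52217864990234, 29.264333724975586, 83.15628051757812)
axis 83.16634250118541 [0.41734076 0.18319021]
tip [0.41003473 0.12222464]
bar [0.5843 0.2685] [0.4436 0.2853] tips [0.5819 0.1004] [0.4101 0.1197]
traycorn [array([ 0.599 , -0.0942]), array([ 0.5242, -0.253 ]), array([ 0.4019, -0.196 ]), array([ 0.4778, -0.0363])]
mill [0.6814 0.1239] tumb [0.6742 0.2562] spout [0.5196 0.242 ]
```

Dispenser +x heads at 83.3°, the mouth is at about (0.497, 0.110), and the tray is at (0.502, -0.142) with yaw 64.8°. It sits 35 mm to the far side of the lane axis and needs turning +18.5°. 

Plan:
1. Press two open fingers, set parallel to the lane, against the tray's far long side. This squares and centres it.
2. Push on the rear end along the lane.

```bash
python3 -m inch '[{"slide":[0.1,0.1,0],"yaw":-0.1},{"slide":[0.474,0.479,-0.1],"yaw":-0.353},{"slide":[0.474,0.479,-0.1],"yaw":-0.353},{"slide":[0.474,0.479,-0.1],"yaw":-0.353},{"slide":[0.474,0.479,-0.1],"yaw":-0.353},{"slide":[0.474,0.479,-0.1],"yaw":-0.353},{"slide":[0.474,0.479,-0.1],"yaw":-0.353},{"slide":[0.474,0.479,-0.1],"yaw":-0.353},{"slide":[0.474,0.479,-0.1],"yaw":-0.353},{"slide":[0.474,0.479,-0.1],"yaw":-0.353},{"slide":[0.474,0.479,-0.1],"yaw":-0.353},{"slide":[0.474,0.479,-0.1],"yaw":-0.353},{"slide":[0.474,0.479,-0.1],"yaw":-0.353},{"slide":[0.474,0.479,-0.1],"yaw":-0.353},{"slide":[0.474,0.479,-0.1],"yaw":-0.353},{"slide":[0.474,0.479,-0.1],"yaw":-0.353},{"slide":[0.474,0.479,-0.1],"yaw":-0.353},{"slide":[0.474,0.479,-0.1],"yaw":-0.353},{"slide":[0.474,0.479,-0.1],"yaw":-0.353},{"slide":[0.474,0.479,-0.1],"yaw":-0.353}]' 0; python3 -c "
import workcell;print(getattr(workcell,'tip_reach',None), [n for n in dir(workcell) if n[0]!='_'])"
```

```text
clock: 1.77
position: [0.6195, -0.1297, 0.142]
ee_rot: [0.998, -0.059, -0.0, 0.0]
ft_force: [0.2, -0.9, 0.5]
grip_width: 0.998
grasp_force: 0.0
0.011 ['MotionError', 'camera', 'get_obs', 'hand_in', 'tip_reach']
```

```bash
python3 -m inch '[{"slide":[0,0,-0.03],"yaw":0},{"slide":[0,0,-0.06],"yaw":0},{"slide":[0,0,-0.09],"yaw":0},{"slide":[0,0,-0.11],"yaw":0},{"slide":[0,0,-0.122],"yaw":0},{"slide":[0,0,-0.124],"yaw":0},{"slide":[0,0,-0.124],"yaw":0}]'
python3 - <<'E'
from h import *
c=snap('scene','s1');p=get_obs()['position']
u,v=map(int,proj(c,p));print(u,v); im=c['frame'][:,:,::-1]
a=cv2.resize(im[v-130:v+70,u-150:u+110],(780,600),interpolation=cv2.INTER_CUBIC)
cv2.imwrite('pics/s1c.png',a)
E
```

```text
clock: 2.35
position: [0.6198, -0.1296, 0.0186]
ee_rot: [0.998, -0.059, -0.0, 0.0]
ft_force: [-0.2, 0.2, -0.0]
grip_width: 1.006
grasp_force: 0.0
277 302
```

View pics/s1c.png

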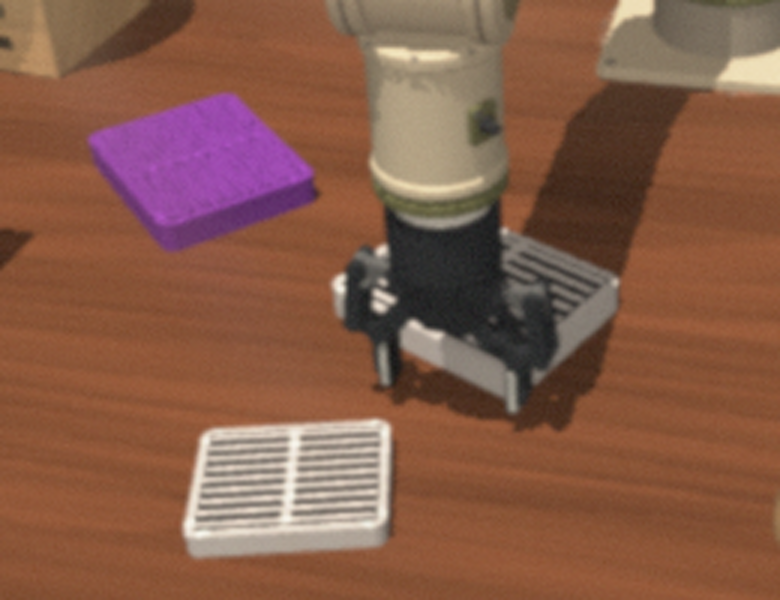

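The fingers stand on the far side of the tray, with tips at crop (385,385) and (515,408), and clear of the small tray. I'll check the tip height.

Run:
```python
from h import *
c=dict(np.load('s1.npz')); p=np.array(get_obs()['position'])
for s,q in((.048,(515,408)),(-.048,(385,385))):
    w=p+s*np.array([.1167,.9932,0])+[.011,0,0]
    print((127+q[0]/3,172+q[1]/3),[(z,np.round(proj(c,[w[0],w[1],z]),1)) for z in(0,.007,.02)])
```

```text
(298.66666666666663, 308.0) [(0, array([298. , 318.2])), (0.007, array([297.9, 315.7])), (0.02, array([297.8, 311. ]))]
(255.33333333333334, 300.33333333333337) [(0, array([255.4, 308.8])), (0.007, array([255.2, 306.3])), (0.02, array([254.7, 301.7]))]
```

```bash
python3 -m inch '[{"slide":[0,0,-0.004],"yaw":0},{"slide":[0,0,-0.007],"yaw":0},{"slide":[0,0,-0.009],"yaw":0},{"slide":[0,0,-0.01],"yaw":0},{"slide":[0,0,-0.01],"yaw":0}]'
```

```text
clock: 2.82
position: [0.6199, -0.1287, 0.0083]
ee_rot: [0.998, -0.059, -0.0, 0.0]
ft_force: [-0.3, 0.3, 0.2]
grip_width: 0.997
grasp_force: 0.0
```

```bash
python3 -m inch '[{"slide":[-0.005,0.0006,0],"yaw":0},{"slide":[-0.01,0.0012,0],"yaw":0},{"slide":[-0.015,0.0018,0],"yaw":0},{"slide":[-0.02,0.0023,0],"yaw":0},{"slide":[-0.025,0.0029,0],"yaw":0},{"slide":[-0.03,0.0035,0],"yaw":0},{"slide":[-0.035,0.0041,0],"yaw":0},{"slide":[-0.04,0.0047,0],"yaw":0},{"slide":[-0.045,0.0053,0],"yaw":0},{"slide":[-0.05,0.0059,0],"yaw":0},{"slide":[-0.055,0.0065,0],"yaw":0},{"slide":[-0.058,0.0068,0],"yaw":0},{"slide":[-0.058,0.0068,0],"yaw":0}]'
python3 - <<'E'
from h import *
c=snap('top','t1'); p=get_obs()['position']
im=c['frame'][:,:,::-1]; cv2.imwrite('pics/t1c.png',cv2.resize(im[160:340,210:440],(766,600),interpolation=cv2.INTER_CUBIC))
E
```

```text
clock: 3.9
position: [0.5613, -0.1219, 0.0084]
ee_rot: [0.998, -0.059, -0.0, 0.0]
ft_force: [0.4, 0.8, 0.8]
grip_width: 1.001
grasp_force: 0.1
```

View pics/t1c.png

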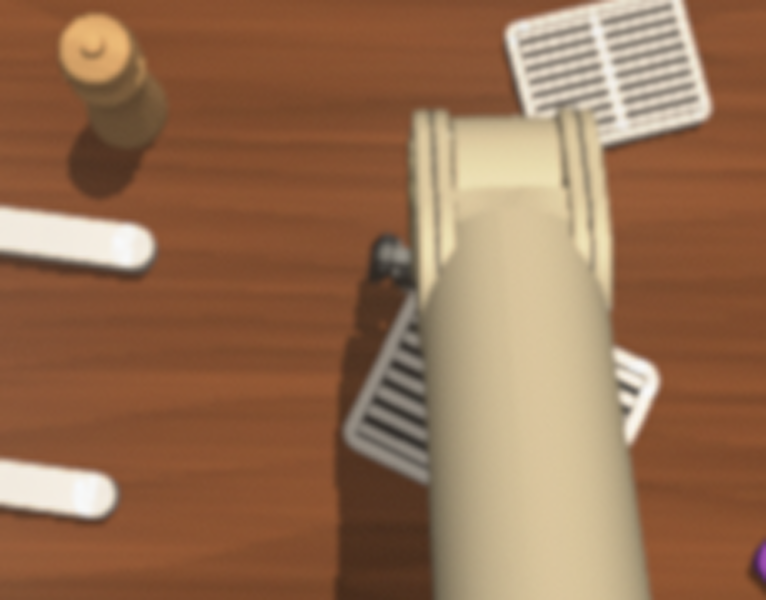

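The front finger is at crop (390,260), just past the tray's front end, so it missed. The rear finger has shifted the tray about 20 mm toward the robot without turning it; the near front corner is at crop (345,432). I'll back off, shift 22 mm toward the tray's rear and push again.

```bash
python3 -m inch '[{"slide":[0.02,-0.003,0],"yaw":0},{"slide":[0.043,-0.005,0],"yaw":0},{"slide":[0.042,-0.017,0],"yaw":0},{"slide":[0.040,-0.027,0],"yaw":0},{"slide":[0.040,-0.027,0],"yaw":0},{"slide":[0.035,-0.0264,0],"yaw":0},{"slide":[0.03,-0.0258,0],"yaw":0},{"slide":[0.025,-0.0252,0],"yaw":0},{"slide":[0.02,-0.0247,0],"yaw":0},{"slide":[0.015,-0.0241,0],"yaw":0},{"slide":[0.01,-0.0235,0],"yaw":0},{"slide":[0.005,-0.0229,0],"yaw":0},{"slide":[0,-0.0223,0],"yaw":0},{"slide":[-0.005,-0.0217,0],"yaw":0},{"slide":[-0.01,-0.0211,0],"yaw":0},{"slide":[-0.013,-0.0208,0],"yaw":0},{"slide":[-0.013,-0.0208,0],"yaw":0}]'; python3 -m inch '[{"slide":[0.02,-0.003,0],"yaw":0},{"slide":[0.03,-0.004,0.03],"yaw":0},{"slide":[0.03,-0.06,0.07],"yaw":0.1},{"slide":[0,-0.11,0.11],"yaw":0.2},{"slide":[-0.03,-0.15,0.11],"yaw":0.4},{"slide":[-0.06,-0.19,0.11],"yaw":0.5},{"slide":[-0.08,-0.22,0.11],"yaw":0.6},{"slide":[-0.08,-0.25,0.11],"yaw":0.7},{"slide":[-0.08,-0.25,0.11],"yaw":0.8},{"slide":[-0.08,-0.25,0.11],"yaw":0.9},{"slide":[-0.08,-0.25,0.11],"yaw":1.0}]'
python3 - <<'E'
from h import *
c=snap('top','t2')
im=c['frame'][:,:,::-1]; cv2.imwrite('pics/t2c.png',cv2.resize(im[160:340,210:440],(766,600),interpolation=cv2.INTER_CUBIC))
print(tray(c,290,420,222,340))
E
```

```text
clock: 5.37
position: [0.5483, -0.1428, 0.0084]
ee_rot: [0.998, -0.059, -0.0, 0.0]
ft_force: [-0.2, -0.4, -0.5]
grip_width: 1.002
grasp_force: 0.0
clock: 6.28
position: [0.4655, -0.3979, 0.1181]
ee_rot: [0.905, 0.426, -0.001, 0.0]
ft_force: [0.6, -0.5, -1.0]
grip_width: 0.997
grasp_force: 0.0
(453.2492370605469, -148.41311645507812, 183.33750915527344, 143.41256713867188, 72.11671447753906)
```

View pics/t2c.png

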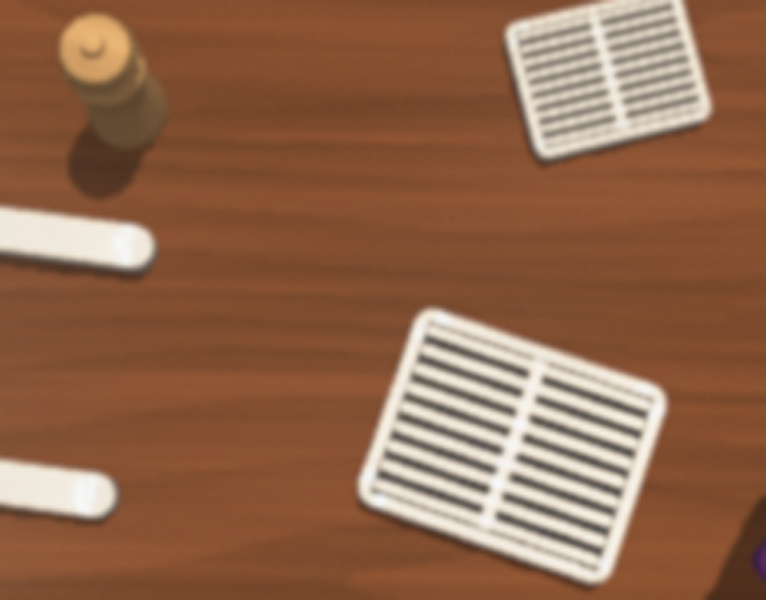

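Tray now at (0.453, -0.148) with yaw 72.1°. In lane terms it is 13 mm to the near side and 11° clockwise, and a gentle left-turning arc pushed from its rear end corrects both. First I'll set the fingers behind the rear end.

```bash
python3 -m inch '[{"slide":[-0.012,0.034,0],"yaw":0.1},{"slide":[-0.025,0.067,0],"yaw":0.2},{"slide":[-0.038,0.1,0],"yaw":0.3},{"slide":[-0.05,0.134,0],"yaw":0.379},{"slide":[-0.05,0.134,0],"yaw":0.379},{"slide":[-0.05,0.134,-0.035],"yaw":0.379},{"slide":[-0.05,0.134,-0.07],"yaw":0.379},{"slide":[-0.05,0.134,-0.095],"yaw":0.379},{"slide":[-0.05,0.134,-0.107],"yaw":0.379},{"slide":[-0.05,0.134,-0.11],"yaw":0.379},{"slide":[-0.05,0.134,-0.11],"yaw":0.379}]'
python3 - <<'E'
import numpy as np
from workcell import *
p=np.array(get_obs()['position'])[:2];q=get_obs()['ee_rot'];y0=2*np.arctan2(q[1],q[0])  # pushing dir = tool x angle or opposite
print(np.degrees(y0)) 
c=np.array([.4532,-.1484]);h=np.radians(72.1);d=lambda t:np.array([np.cos(t),np.sin(t)])
off=.101; pts=[(.02*0,h)]
N=26; cc=c.copy(); hh=h; ds=.15/N; dth=np.radians(11.2)/N
print('contact',(c-off*d(h)-p).round(4))
for i in range(N):
    hh+=dth; cc=cc+ds*d(hh-dth/2); print(i,(cc-off*d(hh)-p).round(4),round(hh-h,3))
E
```

```text
clock: 7.25
position: [0.4192, -0.2583, 0.0083]
ee_rot: [0.808, 0.59, 0.0, -0.001]
ft_force: [-0.3, 0.1, 0.4]
grip_width: 1.001
grasp_force: 0.0
72.27368864849089
contact [0.003  0.0138]
0 [0.0055 0.019 ] 0.008
1 [0.0079 0.0243] 0.015
2 [0.0103 0.0296] 0.023
3 [0.0127 0.0349] 0.03
4 [0.015  0.0403] 0.038
5 [0.0173 0.0456] 0.045
6 [0.0195 0.051 ] 0.053
7 [0.0217 0.0564] 0.06
8 [0.0238 0.0618] 0.068
9 [0.026  0.0672] 0.075
10 [0.028  0.0727] 0.083
11 [0.0301 0.0781] 0.09
12 [0.0321 0.0836] 0.098
13 [0.034  0.0891] 0.105
14 [0.0359 0.0946] 0.113
15 [0.0378 0.1001] 0.12
16 [0.0396 0.1056] 0.128
17 [0.0414 0.1111] 0.135
18 [0.0431 0.1167] 0.143
19 [0.0448 0.1223] 0.15
20 [0.0465 0.1278] 0.158
21 [0.0481 0.1334] 0.165
22 [0.0497 0.139 ] 0.173
23 [0.0512 0.1446] 0.18
24 [0.0527 0.1503] 0.188
25 [0.0542 0.1559] 0.195
```

```bash
python3 -m inch '[{"slide":[0.001,0.007,0],"yaw":0},{"slide":[0.003,0.014,0],"yaw":0},{"slide":[0.0055,0.019,0],"yaw":0.008},{"slide":[0.008,0.024,0],"yaw":0.015},{"slide":[0.0103,0.0296,0],"yaw":0.023},{"slide":[0.0127,0.035,0],"yaw":0.03},{"slide":[0.015,0.0403,0],"yaw":0.038},{"slide":[0.0173,0.0456,0],"yaw":0.045},{"slide":[0.0195,0.051,0],"yaw":0.053},{"slide":[0.0217,0.0564,0],"yaw":0.06},{"slide":[0.0238,0.0618,0],"yaw":0.068},{"slide":[0.026,0.0672,0],"yaw":0.075},{"slide":[0.028,0.0727,0],"yaw":0.083},{"slide":[0.03,0.078,0],"yaw":0.09},{"slide":[0.032,0.0836,0],"yaw":0.098},{"slide":[0.034,0.089,0],"yaw":0.105},{"slide":[0.036,0.0946,0],"yaw":0.113},{"slide":[0.0378,0.1,0],"yaw":0.12},{"slide":[0.0396,0.1056,0],"yaw":0.128},{"slide":[0.0414,0.111,0],"yaw":0.135}]'; python3 -m inch '[{"slide":[0.0017,0.0057,0],"yaw":0.008},{"slide":[0.0034,0.0113,0],"yaw":0.015},{"slide":[0.005,0.0168,0],"yaw":0.023},{"slide":[0.0067,0.0224,0],"yaw":0.03},{"slide":[0.0083,0.028,0],"yaw":0.038},{"slide":[0.0098,0.0336,0],"yaw":0.045},{"slide":[0.0113,0.039,0],"yaw":0.053},{"slide":[0.0128,0.0448,0],"yaw":0.06},{"slide":[0.0128,0.0448,0],"yaw":0.06}]'
python3 - <<'E'
from h import *
c=snap('top','t3')
im=c['frame'][:,:,::-1]; cv2.imwrite('pics/t3c.png',cv2.resize(im[180:340,180:385],(769,600),interpolation=cv2.INTER_CUBIC))
E
```

```text
clock: 8.92
position: [0.4605, -0.1471, 0.0083]
ee_rot: [0.766, 0.643, 0.0, -0.0]
ft_force: [-1.4, -2.2, -0.2]
grip_width: 0.999
grasp_force: 1.2
clock: 9.67
position: [0.4735, -0.1012, 0.0083]
ee_rot: [0.745, 0.667, 0.0, -0.0]
ft_force: [-0.3, -0.7, -1.0]
grip_width: 1.001
grasp_force: 0.0
```

View pics/t3c.png

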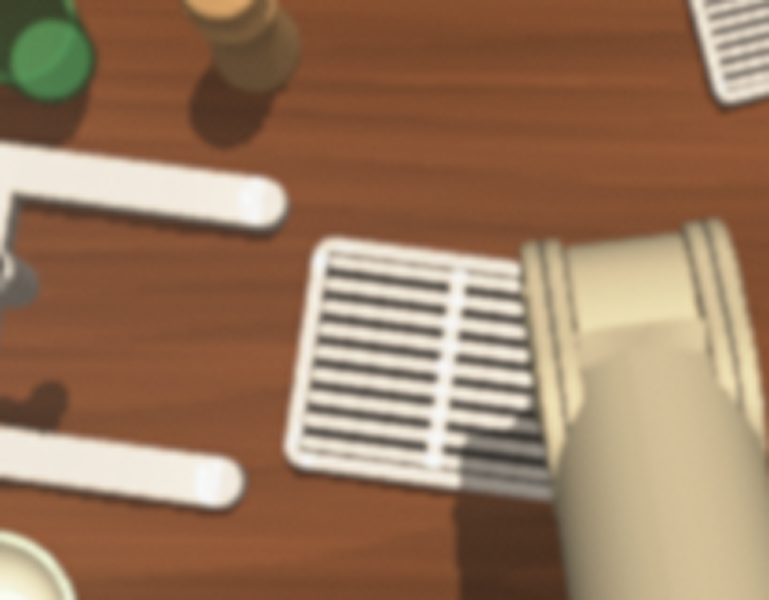

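Crop: the tray is square to the lane just before the noses, with front corners at (322,240) and (290,465) and noses at (287,203) and (243,483). I'll measure the side lines with code for the lateral offset.

Run:
```python
from h import *
c=dict(np.load('t3.npz')); g=c['frame'].min(axis=2).astype(float)
def edge(us,v0,v1,z,sgn):  # subpixel row crossing 50%; sgn +1 dark->bright downward
    P=[]
    for u in us:
        col=g[v0:v1,u]; th=140
        idx=[i for i in range(len(col)-1) if (col[i]-th)*(col[i+1]-th)<0 and sgn*(col[i+1]-col[i])>0]
        if not idx: continue
        i=idx[0] if sgn>0 else idx[-1]
        P.append(ray(c,u,v0+i+(th-col[i])/(col[i+1]-col[i]),z)[:2])
    P=np.array(P); k=np.polyfit(P[:,1],P[:,0],1); 
    return k
F=lambda x:180+x/3.75
def show(n,k): print(n,'heading',round(90-np.degrees(np.arctan(k[0])),2),'x at y=.11',round(np.polyval(k,.11),4),'at y=.02',round(np.polyval(k,.02),4))
show('far foot inner',edge(range(192,244),222,246,.03,-1))
show('near foot inner',edge(range(192,234),290,308,.03,1))
show('far foot outer',edge(range(192,244),214,232,.03,1))
show('near foot outer',edge(range(192,234),300,318,.03,-1))
show('tray far',edge(range(272,316),236,252,.026,1))
show('tray near',edge(range(264,298),296,312,.026,-1))
```

```text
far foot inner heading 83.55 x at y=.11 0.5677 at y=.02 0.5575
near foot inner heading 83.78 x at y=.11 0.4242 at y=.02 0.4144
far foot outer heading 83.69 x at y=.11 0.5981 at y=.02 0.5882
near foot outer heading 83.39 x at y=.11 0.3938 at y=.02 0.3834
tray far heading 83.67 x at y=.11 0.5676 at y=.02 0.5576
tray near heading 83.68 x at y=.11 0.4249 at y=.02 0.4149
```

Tray and lane agree within 0.4 mm laterally and 0.1° in heading. So I push straight along 83.6°, about 0.189 m to home.

```bash
python3 -m inch '[{"slide":[0.0007,0.006,0],"yaw":0},{"slide":[0.0013,0.012,0],"yaw":0},{"slide":[0.002,0.018,0],"yaw":0},{"slide":[0.0027,0.024,0],"yaw":0},{"slide":[0.0034,0.03,0],"yaw":0},{"slide":[0.004,0.036,0],"yaw":0},{"slide":[0.0047,0.042,0],"yaw":0},{"slide":[0.0054,0.048,0],"yaw":0},{"slide":[0.006,0.054,0],"yaw":0},{"slide":[0.0067,0.06,0],"yaw":0},{"slide":[0.0067,0.06,0],"yaw":0}]'; python3 -m inch '[{"slide":[0.0007,0.006,0],"yaw":0},{"slide":[0.0013,0.012,0],"yaw":0},{"slide":[0.002,0.018,0],"yaw":0},{"slide":[0.0027,0.024,0],"yaw":0},{"slide":[0.0034,0.03,0],"yaw":0},{"slide":[0.004,0.036,0],"yaw":0},{"slide":[0.0047,0.042,0],"yaw":0},{"slide":[0.0054,0.048,0],"yaw":0}]'
```

```text
clock: 10.63
position: [0.4802, -0.0413, 0.0084]
ee_rot: [0.746, 0.666, 0.0, -0.0]
ft_force: [-0.1, 0.6, -0.1]
grip_width: 1.001
grasp_force: 0.0
clock: 11.3
position: [0.4854, 0.0056, 0.0084]
ee_rot: [0.746, 0.666, 0.0, 0.0]
ft_force: [-0.3, -1.6, 0.9]
grip_width: 1.0
grasp_force: 1.0
```

Forces are low, so it has entered freely. Next about 77 mm more, then creep.

```bash
python3 -m inch '[{"slide":[0.0007,0.006,0],"yaw":0},{"slide":[0.0013,0.012,0],"yaw":0},{"slide":[0.002,0.018,0],"yaw":0},{"slide":[0.0027,0.024,0],"yaw":0},{"slide":[0.0034,0.03,0],"yaw":0},{"slide":[0.004,0.036,0],"yaw":0},{"slide":[0.0047,0.042,0],"yaw":0},{"slide":[0.0054,0.048,0],"yaw":0},{"slide":[0.006,0.054,0],"yaw":0},{"slide":[0.0067,0.06,0],"yaw":0},{"slide":[0.0074,0.066,0],"yaw":0},{"slide":[0.0079,0.071,0],"yaw":0},{"slide":[0.0082,0.074,0],"yaw":0}]'; python3 -m inch '[{"slide":[0.0001,0.001,0],"yaw":0},{"slide":[0.0002,0.002,0],"yaw":0},{"slide":[0.0003,0.003,0],"yaw":0}]';  python3 -m inch '[{"slide":[0.0001,0.001,0],"yaw":0},{"slide":[0.0002,0.002,0],"yaw":0}]'
```

```text
clock: 12.38
position: [0.4936, 0.08, 0.0083]
ee_rot: [0.746, 0.666, 0.0, -0.0]
ft_force: [-1.4, -3.7, 2.0]
grip_width: 1.0
grasp_force: 1.4
clock: 12.63
position: [0.4938, 0.0818, 0.0083]
ee_rot: [0.746, 0.666, -0.0, 0.0]
ft_force: [-0.4, -2.7, 1.7]
grip_width: 1.003
grasp_force: 1.3
clock: 12.8
position: [0.494, 0.084, 0.0083]
ee_rot: [0.746, 0.666, -0.0, 0.0]
ft_force: [0.5, -1.6, -0.1]
grip_width: 1.002
grasp_force: 1.0
```

```bash
python3 -m inch '[{"slide":[0.0001,0.001,0],"yaw":0},{"slide":[0.0002,0.002,0],"yaw":0}]';  python3 -m inch '[{"slide":[0.0001,0.001,0],"yaw":0},{"slide":[0.0002,0.002,0],"yaw":0}]' | sed -n '2p;4p'
```

```text
clock: 12.97
position: [0.4942, 0.0861, 0.0083]
ee_rot: [0.746, 0.666, 0.0, -0.0]
ft_force: [0.6, -2.6, 0.1]
grip_width: 1.004
grasp_force: 0.9
position: [0.4944, 0.0882, 0.0083]
ft_force: [0.1, -0.9, -0.7]
```

```bash
for i in 1; do python3 -m inch '[{"slide":[0.0001,0.001,0],"yaw":0},{"slide":[0.0002,0.002,0],"yaw":0}]' | sed -n '2p;4p';  python3 -m inch '[{"slide":[0.0001,0.001,0],"yaw":0},{"slide":[0.0001,0.001,0],"yaw":0}]' | sed -n '2p;4p'; done
```

```text
position: [0.4945, 0.0889, 0.0083]
ft_force: [-2.5, -8.9, 3.9]
position: [0.4945, 0.0889, 0.0082]
ft_force: [-3.3, -10.4, 4.8]
```

It has stalled against the bar, with y steady at 0.0889 and force rising to about 11 N. One more light press, then back off and check.

```bash
python3 -m inch '[{"slide":[0.0001,0.001,0],"yaw":0},{"slide":[0.0002,0.002,0],"yaw":0},{"slide":[0.0002,0.002,0],"yaw":0}]' | sed -n '2p;4p'; python3 -m inch '[{"slide":[-0.0006,-0.005,0],"yaw":0},{"slide":[-0.002,-0.02,0],"yaw":0},{"slide":[-0.004,-0.04,0],"yaw":0},{"slide":[-0.005,-0.05,0.02],"yaw":0},{"slide":[-0.01,-0.08,0.05],"yaw":0},{"slide":[-0.01,-0.12,0.08],"yaw":0},{"slide":[-0.01,-0.16,0.11],"yaw":0},{"slide":[-0.01,-0.2,0.14],"yaw":0},{"slide":[-0.01,-0.23,0.14],"yaw":0},{"slide":[-0.01,-0.26,0.14],"yaw":0},{"slide":[-0.01,-0.29,0.14],"yaw":0},{"slide":[-0.01,-0.29,0.14],"yaw":0}]' | head -2
python3 - <<'E'
from h import *
c=snap('top','t4'); im=c['frame'][:,:,::-1]
cv2.imwrite('pics/t4c.png',cv2.resize(im[160:340,130:360],(766,600),interpolation=cv2.INTER_CUBIC))
E
```

```text
position: [0.4944, 0.089, 0.0082]
ft_force: [-4.1, -17.4, 7.8]
clock: 14.72
position: [0.4842, -0.204, 0.1485]
```

View pics/t4c.png

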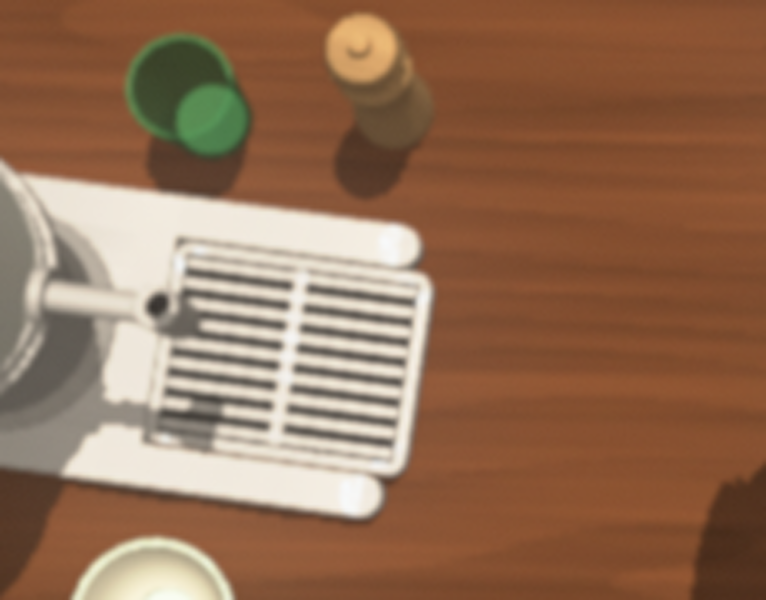

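The tray lies square between the feet, with its inner end on the bar at crop (178,245)-(148,440). Its outer end stands slightly past the noses at (430,285)-(400,470). The mill, tumbler and bowl have not moved and the arm is clear.

```bash
python3 -c "from workcell import *; print(hand_in())"
```

```text
the job is handed in; nothing more can be done
None
```

The drip tray is fully home against the rear bar and square under the tap, with the tumbler, bowl and pepper mill unmoved, and the job is handed in at about 15 s on the clock; the judge's verdict was not returned.

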